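Try the icing presses and set the blocked one aside

ROBOT

A 7-joint arm with a two-finger parallel gripper is mounted at the origin on a cart in front of the work surface, level with it; the furniture and walls round the work are solid. World frame = base frame: x ahead of the robot, y to its left, z up, the work surface at z = 0. Lengths are in mm, angles in degrees, forces in N, time in s.
With the tool pointing down it reaches from about 425 to 800 mm from the base axis. Payload 8.3 kg.
Tool frame: the origin (TCP) lies at the very end of the fingers, on their centre line; the grasp point (between the pads) lies 19 mm behind it; z points along the fingers, y is the line along which they close (so a half turn about z gives the same grasp; the last joint's range is limited). The gripper opens to 85 mm and grips with 20 to 120 N. Pads are 22 mm wide; open, the fingers measure 114 mm over their backs; the gripper's body (76 mm by 85 mm) begins 54 mm behind the grasp point. The pads swing forward as they close: fully open they stand 13 mm farther back than shut.
Start: joints at [-79.292, 21.967, 0.94, 78.501, -0.361, 79.538, -2.664], TCP at [154.454, 605.596, 231.279] pointing down, gripper open.
Joint ranges: [-169.22, 169.22], [-14.56, 117.87], [-87.37, 89.26], [10.42, 133.3], [-82.24, 262.24], [0.94, 117.77], [-172.7, 172.7]. Speed limits (degrees/s): [136.94, 136.94, 172.46, 172.46, 180, 180, 180].

INTERFACE

Orientations are given as a 3x3 rotation matrix whose columns are the frame's x, y, z axes.
In Python, from cell import arm gives the robot as it stands. The module is installed in compiled form; this text tells all that it offers.
- The arm moves only by the tool drive_tool, never from a script. Its argument "rows" is a list of rows, each a list of 3 entries, a list of its own where there are three numbers: the shift along the tool's x, y, z in m, then the turn about the tool's z in degrees, then the opening, from 0 (shut) to 1 (fully open). A call has 1 to 8 rows; each row shifts and turns the commanded pose from where the row before left it, along the tool's axes as they then stand; what a row does not reach is not made up. A row lasts 1/8 s, in which the tool goes at most 62.5 mm and 10.7 degrees, less where a joint would pass 70% of its speed; a pose out of reach is approached as far as the arm can. A call with a gripper value outside its range is refused whole. The fingers move at their own pace and stop on an object; "newtons" is the grip in N (left out, the last holds). Time passes only in rows, so rows that do not move let the fingers close. It gives the time, the measured TCP pose, the force, the opening and the grip force at its end, in the units of the state.
- arm.state(): the state, without advancing time (a new reading comes with each control period).
- arm.capture(name): name is "side" or "top" or "wrist"; returns a dict with "pixels" (400x640x3 uint8, red, green, blue), "z_map" (400x640 float32, mm along the optical axis (not along the pixel's ray), 0 where there is no reading), "fx", "fy", "cx", "cy" (pixels), "R" (3x3) and "t" (3): a world point X has camera coordinates R X + t; the wrist camera has in their place "tool_from_camera" (4x4, takes a point from camera to tool coordinates, whose origin is the TCP and whose axes are the flange's). Camera axes: x right, y down, z forward; pixel columns grow to the right and rows downward; lengths in mm; the calibration is good to about 2 mm. The wrist camera is an equidistant fisheye: a pixel r from the principal point sees the ray r / f radians off the axis. A picture is of the moment at which its call begins: read the wrist's pose just before it.
- arm.hand_in(): hands the job in; it is judged then, once.
The state is a dict: "time_s": time; "joint_pos": joint angles; "dq": joint speeds; "tau": joint torques, N m; "tcp_pos": TCP position; "eef_rot": TCP orientation; "ft_force": force on the tool from outside, world axes, zero at the start; "wrist_torque": the same for the moment, N m; "grip_width": opening from 0.0 (shut) to 1.0 (fully open); "gripper_force": force on a finger pad.
Only numpy, scipy, OpenCV 4.12 (cv2) and the standard library are available. Lean on these libraries where they do the work, as an engineer would, in place of code of your own. Each camera call takes 0.05 s, during which the arm holds its last target. There are 200 camera calls.

TASK

Try the plunger of each of the three icing presses in the rack: push it gently straight down, all the way onto its soft stop. If one stiffens part-way, stop there and do not force it (never push with more than about 15 N): lift that press out, with its plunger left where it stuck, and set it down gently and upright in the washing-up tray. Leave the sound presses standing in the rack with their plungers down, and leave the other things on the table alone.

Things in the scene. Friction and masses are not known exactly. Their poses are not given: they have to be found in the camera images.
- rack: Beech rack block, 78 (x) by 274 (y) by 40 mm high, fixed to the table; origin at the centre of its underside, z up. Three round sockets in its top, 47 mm wide and 30 mm deep (floor 10 mm above the table), at y = +90, 0 and -90 mm along its own y axis. It can be turned by up to 0.35 rad.
- tray: Shallow square dark steel washing-up tray, 170 x 170 mm, walls 5 mm thick and 22 mm high, floor 5 mm thick, fixed to the table; origin at the centre of its underside, z up.
- press_a: Icing press: upright closed steel barrel, 44 mm diameter, 90 mm tall, flat foot, 0.3 to 0.5 kg, loose in a socket of the rack, 60 mm of it above the rack; origin at the centre of the barrel's underside, z up. Can be gripped round the barrel just below its top, from above, fingers either side of the plunger. All three look alike; which stands where, and which is blocked, changes.
- disc_a (a point): Centre of the top face of the round thumb disc (32 mm wide, 6 mm thick) of plunger_a: 126 mm above the barrel's underside when drawn up, 96 mm when the disc is on the barrel. A blocked plunger that is let go springs back a little, to a stroke of 0.013 to 0.017.
- plunger_a (a joint): Stroke of press_a's plunger (m): 0 drawn up, 0.030 disc on barrel; starts at 0 to 0.006. A sound one slides at a steady 4 to 5 N to its soft stop at 0.024, then the force rises 2.2 N per mm; at 10 to 12 N it is home and, let go, stays at 0.024 or more. A blocked one slides alike at first, but from 0.013 its force rises 1.6 N per mm for 8 mm, then it is solid.
- press_b: Icing press: upright closed steel barrel, 44 mm diameter, 90 mm tall, flat foot, 0.3 to 0.5 kg, loose in a socket of the rack, 60 mm of it above the rack; origin at the centre of the barrel's underside, z up. Can be gripped round the barrel just below its top, from above, fingers either side of the plunger. All three look alike; which stands where, and which is blocked, changes.
- disc_b (a point): Centre of the top face of the round thumb disc (32 mm wide, 6 mm thick) of plunger_b: 126 mm above the barrel's underside when drawn up, 96 mm when the disc is on the barrel. A blocked plunger that is let go springs back a little, to a stroke of 0.013 to 0.017.
- plunger_b (a joint): Stroke of press_b's plunger (m): 0 drawn up, 0.030 disc on barrel; starts at 0 to 0.006. A sound one slides at a steady 4 to 5 N to its soft stop at 0.024, then the force rises 2.2 N per mm; at 10 to 12 N it is home and, let go, stays at 0.024 or more. A blocked one slides alike at first, but from 0.013 its force rises 1.6 N per mm for 8 mm, then it is solid.
- press_c: Icing press: upright closed steel barrel, 44 mm diameter, 90 mm tall, flat foot, 0.3 to 0.5 kg, loose in a socket of the rack, 60 mm of it above the rack; origin at the centre of the barrel's underside, z up. Can be gripped round the barrel just below its top, from above, fingers either side of the plunger. All three look alike; which stands where, and which is blocked, changes.
- disc_c (a point): Centre of the top face of the round thumb disc (32 mm wide, 6 mm thick) of plunger_c: 126 mm above the barrel's underside when drawn up, 96 mm when the disc is on the barrel. A blocked plunger that is let go springs back a little, to a stroke of 0.013 to 0.017.
- plunger_c (a joint): Stroke of press_c's plunger (m): 0 drawn up, 0.030 disc on barrel; starts at 0 to 0.006. A sound one slides at a steady 4 to 5 N to its soft stop at 0.024, then the force rises 2.2 N per mm; at 10 to 12 N it is home and, let go, stays at 0.024 or more. A blocked one slides alike at first, but from 0.013 its force rises 1.6 N per mm for 8 mm, then it is solid.
- garlic_1: Garlic bulb, 53 mm wide, 52 mm high; loose bystander, to be left alone. Origin under its centre.
- mill_1: Small glass shaker with a grey top, 44 mm wide, 90 mm high; loose bystander, to be left alone. Origin under its centre.
- tub_1: Round pot with a foil lid, 72 mm wide, 71 mm high; loose bystander, to be left alone. Origin under its centre.
- onion_1: Onion, 83 mm wide, 94 mm high; loose bystander, to be left alone. Origin under its centre.
- brown_cup: Dark brown cup, 72 mm wide, 67 mm high; loose bystander, to be left alone. Origin under its centre.
There are look-alikes about, which are no part of the job. What is shaped like the press_b but red is not meant.

How it is judged:
By the outcome, as a careful person would: the job done as asked, in the order asked, and still so for the second after the job is handed in, with the robot touching nothing.
It also fails if it takes over 64 s, if anything falls off the work surface, if the arm or the gripper's body presses on something with over 40 N, if the wrist force passes 120 N, or if a joint passes its speed limit or range.

## Working session

There is one attempt and no reset: what is moved stays moved. The work goes in short steps, Python scripts to look and compute and a tool call to move; the robot and the scene stay as the last step left them, time stands still between calls to the robot, and variables do not carry over. Pictures are saved under pics/ and viewed, at most 10 in all, crops included, and the job is handed in when it is done.

Besides the shell and the picture viewer there is one more tool, called in YAML: its name, and indented under it one key for each argument. drive_tool: Moves the arm, as the interface text tells. Its arguments: {"type":"object","properties":{"rows":{"type":"array","items":{"type":"array"}},"newtons":{"type":"number"}},"required":["rows"]}

```bash
mkdir -p pics; cat > h.py <<'E'
import numpy as np, cv2
from cell import arm
def cap(n):
    s=arm.state(); c=arm.capture(n); c['s']=s; np.save('last_%s.npy'%n,c,allow_pickle=True); return c
def load(n): return np.load('last_%s.npy'%n,allow_pickle=True).item()
def save(c,n): cv2.imwrite('pics/%s.png'%n,cv2.cvtColor(c['pixels'],cv2.COLOR_RGB2BGR))
def cloud(c):
    v,u=np.mgrid[:400,:640]; z=c['z_map']
    P=np.stack([(u-c['cx'])/c['fx']*z,(v-c['cy'])/c['fy']*z,z],-1)
    return (P-c['t'])@c['R']   # R^T (P-t)
E
python3 - <<'E'
from h import *
a=cap('top');b=cap('side')
save(a,'top0');save(b,'side0')
for c in(a,b):print(c['fx'],c['cx'],c['cy'],np.round(c['R'],3).tolist(),c['t'])
s=arm.state();print({k:np.round(v,2).tolist() for k,v in s.items()})
E
```

```text
424.02400406703134 317.771721153511 199.3082497195113 [[-0.016, -1.0, -0.005], [-0.988, 0.017, -0.151], [0.151, 0.003, -0.988]] [ 139.44701086  543.5824094  1221.34941851]
368.49759996662965 325.03421881987447 197.32095622178977 [[0.998, -0.058, -0.021], [-0.055, -0.685, -0.726], [0.028, 0.726, -0.687]] [-523.32285883  190.41211999  819.3093014 ]
{'time_s': 0.1, 'joint_pos': [-79.29, 22.01, 0.94, 78.56, -0.36, 79.54, -2.66], 'dq': [0.05, -0.07, -0.06, -0.16, 0.11, 0.0, 0.03], 'tau': [0.0, -62.91, 0.85, -37.28, 0.02, 0.01, 0.0], 'tcp_pos': [154.36, 605.14, 230.35], 'eef_rot': [[-0.97, 0.25, -0.0], [0.25, 0.97, -0.0], [-0.0, -0.0, -1.0]], 'ft_force': [0.88, 0.74, 0.18], 'wrist_torque': [-0.02, 0.02, 0.03], 'gripper_force': 0.0, 'grip_width': 1.0}
```

View pics/top0.png

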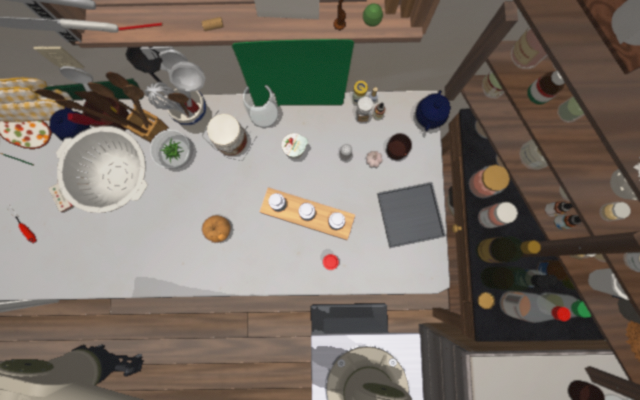

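View pics/side0.png

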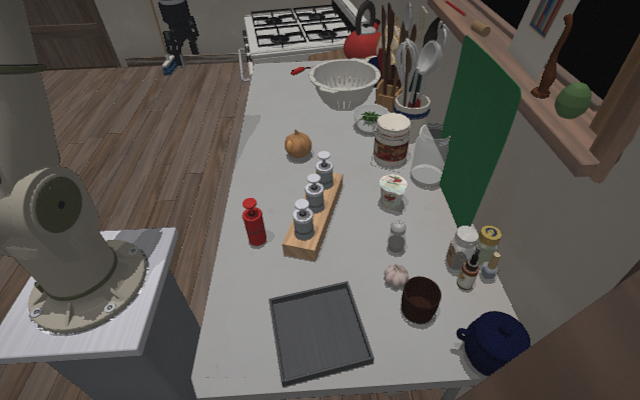

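Candidates, in top-view pixels: steel presses in the rack at (277,201), (307,210) and (337,219). The red look-alike at (331,262) and the glass shaker at (346,151) are ruled out. The tray is at (411,214). In the side view the presses are at (324,165), (314,188) and (303,215), and the red one at (253,220).

```bash
python3 - <<'E'
from h import *
for n in('top','side'):
    c=load(n);W=cloud(c);p=c['pixels'];hsv=cv2.cvtColor(p,cv2.COLOR_RGB2HSV)
    ok=c['z_map']>0
    # rack top: beech colour, z 30..50
    m=ok&(abs(W[...,2]-40)<6)&(hsv[...,1]>80)&(W[...,0]>350)&(W[...,0]<750)&(abs(W[...,1])<320)&(hsv[...,0]<30)
    k,l,st,ce=cv2.connectedComponentsWithStats(m.astype(np.uint8))
    for i in range(1,k):
        if st[i,4]>150:
            r=cv2.minAreaRect(W[l==i][:,:2].astype(np.float32));print(n,'rack',r,W[l==i][:,2].mean())
    # high discs near rack
    m=ok&(W[...,2]>118)&(W[...,2]<145)&(W[...,0]>400)&(W[...,0]<620)&(W[...,1]<320)&(W[...,1]>-100)
    k,l,st,ce=cv2.connectedComponentsWithStats(m.astype(np.uint8))
    for i in range(1,k):
        if st[i,4]>15: print(n,'disc',ce[i],st[i,4],W[l==i].mean(0),W[l==i].min(0),W[l==i].max(0),p[l==i].mean(0))
    m=ok&(p.max(2)<95)&(W[...,2]<40)&(W[...,0]>350)&(W[...,0]<750)&(W[...,1]<0)&(W[...,1]>-420)
    k,l,st,ce=cv2.connectedComponentsWithStats(m.astype(np.uint8))
    for i in range(1,k):
        if st[i,4]>800:print(n,'tray',cv2.minAreaRect(W[l==i][:,:2].astype(np.float32)),W[l==i].mean(0))
c=load('side');cv2.imwrite('pics/crop.png',cv2.resize(cv2.cvtColor(c['pixels'][130:270,230:370],cv2.COLOR_RGB2BGR),None,fx=4,fy=4,interpolation=2))
E
```

```text
top rack ((505.8904113769531, 163.5558319091797), (272.7779846191406, 78.2936782836914), 71.54998016357422) 38.93834993678206
top disc [274.68 199.05] 100 [534.49888641 249.16627007 133.48708639] [520.56840391 234.46888433 127.16206464] [549.20785509 264.88549614 140.28369472] [232.02 229.72 233.21]
top disc [305.60576923 208.97115385] 104 [505.66758911 164.12856746 131.75379771] [491.29191348 149.19588719 126.94936143] [519.93687438 179.551098   136.70117414] [233.00961538 231.5        235.61538462]
top disc [336.79411765 218.95098039] 102 [476.57995756  78.888964   132.13775079] [462.45354721  64.52774379 126.3836118 ] [490.43984017  92.1453602  136.44791766] [233.23529412 231.88235294 236.02941176]
top tray ((549.9512329101562, -387.9449462890625), (399.840087890625, 64.07672119140625), 0.004484627861529589) [ 520.85538435 -392.57925276 -175.15819083]
side rack ((510.3758239746094, 164.77877807617188), (277.7080383300781, 78.69249725341797), 71.16283416748047) 38.669615500399686
side disc [323.91489362 155.23404255] 94 [538.70114197 247.6269733  132.83205349] [523.77526863 233.29730156 118.25256804] [554.11184094 266.7302831  135.58544562] [172.53191489 171.70212766 176.71276596]
side disc [313.6728972  178.29906542] 107 [509.9343234  162.68593218 131.26208751] [494.23685283 148.85653907 126.50679728] [524.91502292 179.55098656 133.97847573] [174.06542056 173.10280374 178.91588785]
side disc [301.92424242 204.12878788] 132 [481.44776237  78.03326789 131.74595973] [466.29748694  63.89771862 125.71816875] [496.74507284  95.10629186 134.38746684] [178.28787879 177.16666667 183.0530303 ]
side tray ((501.1790771484375, -146.55819702148438), (169.9732666015625, 175.12828063964844), 10.493011474609375) [ 502.17837412 -153.38652826    6.56124571]
side tray ((550.1514892578125, -129.08047485351562), (399.3482360839844, 254.8103790283203), 0.04994267225265503) [ 576.92911606 -219.41029572 -135.93326762]
```

View pics/crop.png

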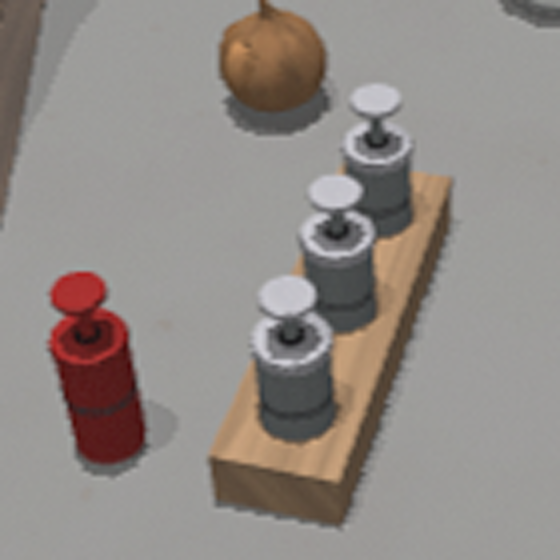

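Confirmed in the crop: three grey presses stand in the rack, and the red one stands apart on the table. I'm moving towards the far press (A) with the fingers shut.

drive_tool:
  rows:
    - [[-0.051,-0.028,0],0,0]
    - [[-0.051,-0.028,0],0,0]
    - [[-0.051,-0.028,0],0,0]
    - [[-0.051,-0.028,0],0,0]
    - [[-0.051,-0.028,0],0,0]
    - [[-0.051,-0.028,0],0,0]
    - [[-0.051,-0.028,0],0,0]
    - [[-0.051,-0.028,0],0,0]
  newtons: 40

```text
time_s: 1.1
tcp_pos: [495.3, 286.2, 231.0]
eef_rot: [[-0.969, 0.247, -0.001], [0.247, 0.969, -0.0], [0.0, -0.0, -1.0]]
ft_force: [-0.2, 0.4, -0.2]
grip_width: 0.001
gripper_force: 0.0
```

drive_tool:
  rows:
    - [[0,0,0],10.5,0]
    - [[0,0,0],10.5,0]
    - [[0,0,0],10.5,0]
    - [[0,0,0],10.5,0]
    - [[0,0,0],10.5,0]
    - [[0,0,0],10.5,0]
    - [[0,0,0],10.5,0]
    - [[0,0,0],10.5,0]

```text
time_s: 2.1
tcp_pos: [494.1, 287.6, 230.8]
eef_rot: [[0.15, 0.989, -0.001], [0.989, -0.15, -0.001], [-0.001, -0.001, -1.0]]
ft_force: [-0.7, -0.8, 0.4]
grip_width: 0.002
gripper_force: 0.0
```

```bash
cat >> h.py <<'E'
def to(*X):
    s=arm.state(); print(np.round(s['eef_rot'].T@(np.array(X)-s['tcp_pos']) if hasattr(s['eef_rot'],'T') else np.array(s['eef_rot']).T@(np.array(X)-np.array(s['tcp_pos'])),1), np.round(s['tcp_pos'],1), np.round(s['ft_force'],2))
E
python3 -c "
from h import *
to(536.6,248.4,160)"
```

```text
[-32.3  47.9  70.8] [494.1 287.6 230.8] [-0.72 -0.79  0.35]
```

drive_tool:
  rows:
    - [[-0.032,0.048,0],0,0]
    - [[0,0,0.035],0,0]
    - [[0,0,0.035],10.3,0]
    - [[0,0,0],0,0]
    - [[0,0,0],0,0]

```text
time_s: 2.72
tcp_pos: [537.7, 249.4, 162.5]
eef_rot: [[0.315, 0.949, 0.001], [0.949, -0.315, 0.0], [0.001, 0.001, -1.0]]
ft_force: [-0.4, 0.2, -0.2]
grip_width: 0.004
gripper_force: 0.0
```

```bash
python3 -c "
from h import *
to(536.6,248.4,141)
c=cap('side');save(c,'side1')
cv2.imwrite('pics/crop1.png',cv2.resize(cv2.cvtColor(c['pixels'][60:260,220:420],cv2.COLOR_RGB2BGR),None,fx=3,fy=3))"
```

```text
[-1.3 -0.7 21.5] [537.7 249.4 162.5] [-0.37  0.16 -0.24]
```

View pics/crop1.png

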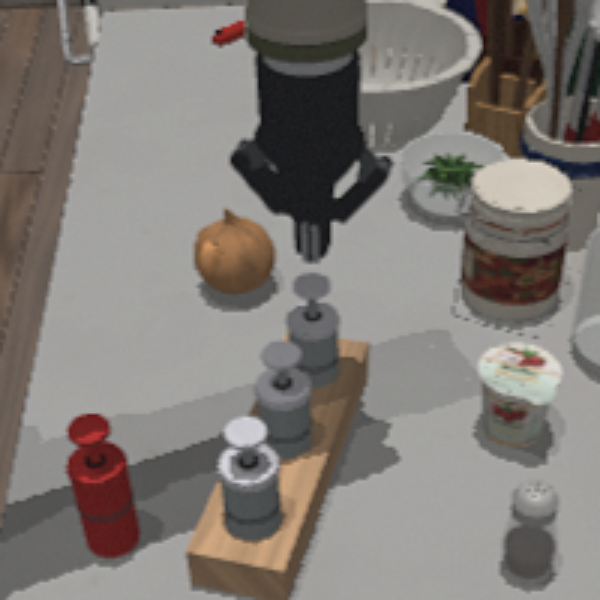

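The shut fingers are right over disc A at crop pixel (312,255), with the disc at (312,288). Descending gently.

drive_tool:
  rows:
    - [[0,0,0.012],0,0]
    - [[0,0,0.006],0,0]
    - [[0,0,0.003],0,0]
    - [[0,0,0.003],0,0]
    - [[0,0,0.003],0,0]
    - [[0,0,0.003],0,0]
    - [[0,0,0.0],0,0]
    - [[0,0,0.0],0,0]

```text
time_s: 3.78
tcp_pos: [537.3, 249.1, 131.2]
eef_rot: [[0.319, 0.948, -0.0], [0.948, -0.319, -0.0], [-0.0, -0.0, -1.0]]
ft_force: [0.4, -0.4, 0.2]
grip_width: 0.001
gripper_force: 0.2
```

drive_tool:
  rows:
    - [[0,0,0.002],0,0]
    - [[0,0,0.002],0,0]
    - [[0,0,0.001],0,0]
    - [[0,0,0],0,0]

```text
time_s: 4.28
tcp_pos: [537.3, 249.1, 126.1]
eef_rot: [[0.319, 0.948, -0.0], [0.948, -0.319, -0.0], [-0.0, -0.0, -1.0]]
ft_force: [-0.3, -0.2, 2.6]
grip_width: 0.001
gripper_force: 0.9
```

drive_tool:
  rows:
    - [[0,0,0.001],0,0]
    - [[0,0,0.001],0,0]
    - [[0,0,0.001],0,0]
    - [[0,0,0.001],0,0]
    - [[0,0,0.001],0,0]

```text
time_s: 4.9
tcp_pos: [537.4, 249.1, 121.2]
eef_rot: [[0.319, 0.948, 0.0], [0.948, -0.319, 0.0], [0.0, 0.0, -1.0]]
ft_force: [0.2, 0.9, 3.0]
grip_width: 0.003
gripper_force: 1.8
```

drive_tool:
  rows:
    - [[0,0,0.001],0,0]
    - [[0,0,0.001],0,0]
    - [[0,0,0.001],0,0]

```text
time_s: 5.28
tcp_pos: [537.3, 249.1, 118.2]
eef_rot: [[0.319, 0.948, -0.0], [0.948, -0.319, -0.0], [-0.0, 0.0, -1.0]]
ft_force: [-0.8, -0.2, 3.2]
grip_width: -0.001
gripper_force: 1.8
```

drive_tool:
  rows:
    - [[0,0,0.001],0,0]
    - [[0,0,0.001],0,0]
    - [[0,0,0.001],0,0]

```text
time_s: 5.65
tcp_pos: [537.3, 249.1, 115.2]
eef_rot: [[0.319, 0.948, -0.0], [0.948, -0.319, -0.0], [-0.0, -0.0, -1.0]]
ft_force: [0.1, 0.2, 3.8]
grip_width: 0.001
gripper_force: 1.8
```

drive_tool:
  rows:
    - [[0,0,0.001],0,0]
    - [[0,0,0.001],0,0]

```text
time_s: 5.9
tcp_pos: [537.3, 249.1, 113.2]
eef_rot: [[0.319, 0.948, -0.0], [0.948, -0.319, -0.0], [-0.0, -0.0, -1.0]]
ft_force: [0.8, -0.5, 3.8]
grip_width: 0.006
gripper_force: 1.8
```

drive_tool:
  rows:
    - [[0,0,0.001],0,0]
    - [[0,0,0.001],0,0]
    - [[0,0,0],0,0]

```text
time_s: 6.28
tcp_pos: [537.3, 249.1, 111.2]
eef_rot: [[0.319, 0.948, -0.0], [0.948, -0.319, -0.0], [-0.0, -0.0, -1.0]]
ft_force: [0.9, -0.2, 3.0]
grip_width: -0.002
gripper_force: 1.7
```

drive_tool:
  rows:
    - [[0,0,0.001],0,0]
    - [[0,0,0],0,0]

```text
time_s: 6.52
tcp_pos: [537.4, 249.1, 110.5]
eef_rot: [[0.319, 0.948, 0.0], [0.948, -0.319, 0.0], [0.0, 0.0, -1.0]]
ft_force: [-0.2, -0.5, 4.7]
grip_width: -0.001
gripper_force: 2.6
```

drive_tool:
  rows:
    - [[0,0,0.001],0,0]
    - [[0,0,0.001],0,0]
    - [[0,0,0],0,0]

```text
time_s: 6.9
tcp_pos: [537.5, 249.2, 108.9]
eef_rot: [[0.319, 0.948, 0.0], [0.948, -0.319, 0.0], [0.001, 0.0, -1.0]]
ft_force: [-1.2, -0.3, 8.2]
grip_width: -0.0
gripper_force: 4.2
```

drive_tool:
  rows:
    - [[0,0,0.001],0,0]
    - [[0,0,0.0005],0,0]
    - [[0,0,0],0,0]

```text
time_s: 7.28
tcp_pos: [537.7, 249.2, 107.9]
eef_rot: [[0.319, 0.948, 0.001], [0.948, -0.319, 0.001], [0.001, 0.001, -1.0]]
ft_force: [-1.6, -1.4, 11.6]
grip_width: -0.001
gripper_force: 5.8
```

A is sound and home (11.6 N). On to the middle one.

drive_tool:
  rows:
    - [[0,0,-0.02],0,0]
    - [[0,0,-0.025],0,0]
    - [[-0.045,0,0],0,0]
    - [[-0.045,0,0],0,0]
    - [[0,0,0.009],0,0]
    - [[0,0,0.006],0,0]
    - [[0,0,0.002],0,0]
    - [[0,0,0],0,0]

```text
time_s: 8.28
tcp_pos: [508.5, 164.7, 134.3]
eef_rot: [[0.318, 0.948, -0.001], [0.948, -0.318, -0.001], [-0.001, -0.0, -1.0]]
ft_force: [0.2, -0.4, -0.3]
grip_width: 0.003
gripper_force: 0.0
```

```bash
python3 -c "
from h import *
to(507.8,163.4,134)
c=cap('side');W=cloud(c)
m=(W[...,2]>90)&(W[...,2]<145)&(W[...,0]>520)&(W[...,0]<560)&(W[...,1]<270)&(W[...,1]>230)
print(np.percentile(W[m][:,2],[50,80,95]))"
```

```text
[-1.4 -0.2  0.3] [508.5 164.7 134.3] [ 0.24 -0.42 -0.31]
[ 99.36452438 103.76860468 108.37029313]
```

drive_tool:
  rows:
    - [[0,0,0.002],0,0]
    - [[0,0,0.002],0,0]
    - [[0,0,0.002],0,0]
    - [[0,0,0.002],0,0]
    - [[0,0,0.002],0,0]
    - [[0,0,0.001],0,0]
    - [[0,0,0.001],0,0]

```text
time_s: 9.2
tcp_pos: [508.7, 163.8, 122.8]
eef_rot: [[0.319, 0.948, 0.0], [0.948, -0.319, 0.0], [0.0, 0.0, -1.0]]
ft_force: [0.8, 0.9, 3.3]
grip_width: 0.002
gripper_force: 1.8
```

drive_tool:
  rows:
    - [[0,0,0.001],0,0]
    - [[0,0,0.001],0,0]
    - [[0,0,0],0,0]

```text
time_s: 9.57
tcp_pos: [508.5, 163.7, 120.6]
eef_rot: [[0.319, 0.948, -0.0], [0.948, -0.319, -0.0], [-0.0, -0.0, -1.0]]
ft_force: [0.3, 0.9, 2.4]
grip_width: -0.002
gripper_force: 1.3
```

drive_tool:
  rows:
    - [[0,0,0.001],0,0]
    - [[0,0,0.001],0,0]
    - [[0,0,0.001],0,0]

```text
time_s: 9.95
tcp_pos: [508.6, 163.8, 117.7]
eef_rot: [[0.319, 0.948, -0.0], [0.948, -0.319, 0.0], [0.0, -0.0, -1.0]]
ft_force: [1.8, 0.8, 4.1]
grip_width: 0.003
gripper_force: 1.8
```

drive_tool:
  rows:
    - [[0,0,0.001],0,0]
    - [[0,0,0.001],0,0]
    - [[0,0,0.001],0,0]
    - [[0,0,0.001],0,0]
    - [[0,0,0.001],0,0]

```text
time_s: 10.58
tcp_pos: [508.6, 163.8, 112.7]
eef_rot: [[0.319, 0.948, -0.0], [0.948, -0.319, -0.0], [-0.0, -0.0, -1.0]]
ft_force: [1.0, 1.1, 2.1]
grip_width: 0.0
gripper_force: 1.8
```

drive_tool:
  rows:
    - [[0,0,0.001],0,0]
    - [[0,0,0.001],0,0]
    - [[0,0,0],0,0]

```text
time_s: 10.95
tcp_pos: [508.7, 163.9, 110.9]
eef_rot: [[0.319, 0.948, 0.0], [0.948, -0.319, 0.0], [0.0, 0.0, -1.0]]
ft_force: [0.9, 1.4, 5.6]
grip_width: 0.002
gripper_force: 2.3
```

drive_tool:
  rows:
    - [[0,0,0.001],0,0]
    - [[0,0,0],0,0]

```text
time_s: 11.2
tcp_pos: [508.8, 164.0, 110.1]
eef_rot: [[0.319, 0.948, 0.001], [0.948, -0.319, 0.0], [0.001, 0.0, -1.0]]
ft_force: [0.4, 2.1, 6.8]
grip_width: -0.002
gripper_force: 3.1
```

drive_tool:
  rows:
    - [[0,0,0.001],0,0]
    - [[0,0,0.001],0,0]
    - [[0,0,0],0,0]

```text
time_s: 11.58
tcp_pos: [508.9, 164.1, 108.5]
eef_rot: [[0.319, 0.948, 0.001], [0.948, -0.319, 0.001], [0.001, 0.0, -1.0]]
ft_force: [-0.9, 1.5, 8.9]
grip_width: 0.0
gripper_force: 4.6
```

drive_tool:
  rows:
    - [[0,0,0.001],0,0]
    - [[0,0,0],0,0]

```text
time_s: 11.82
tcp_pos: [509.0, 164.1, 107.7]
eef_rot: [[0.319, 0.948, 0.001], [0.948, -0.319, 0.001], [0.001, 0.001, -1.0]]
ft_force: [-1.0, 1.3, 10.5]
grip_width: 0.002
gripper_force: 5.5
```

B is sound as well. Next, C.

drive_tool:
  rows:
    - [[0,0,0.0003],0,0]
    - [[0,0,-0.02],0,0]
    - [[0,0,-0.025],0,0]
    - [[-0.045,0,0],0,0]
    - [[-0.045,0,0],0,0]
    - [[0,0,0.01],0,0]
    - [[0,0,0.006],0,0]
    - [[0,0,0],0,0]

```text
time_s: 12.82
tcp_pos: [479.3, 79.5, 134.5]
eef_rot: [[0.317, 0.948, -0.002], [0.948, -0.317, -0.001], [-0.002, -0.002, -1.0]]
ft_force: [0.5, -0.3, -0.0]
grip_width: -0.003
gripper_force: 0.0
```

```bash
python3 -c "
from h import *
to(479,78.5,134)
c=cap('side');W=cloud(c)
m=(W[...,2]>90)&(W[...,2]<145)&(W[...,0]>490)&(W[...,0]<530)&(W[...,1]<185)&(W[...,1]>145)
print(np.percentile(W[m][:,2],[50,80,95]))"
```

```text
[-1.   0.   0.5] [479.3  79.5 134.5] [ 0.48 -0.27 -0.01]
[ 98.87703186 100.2062543  108.60404609]
```

drive_tool:
  rows:
    - [[0,0,0.002],0,0]
    - [[0,0,0.002],0,0]
    - [[0,0,0.002],0,0]
    - [[0,0,0.002],0,0]
    - [[0,0,0],0,0]

```text
time_s: 13.5
tcp_pos: [479.9, 78.6, 127.4]
eef_rot: [[0.319, 0.948, 0.0], [0.948, -0.319, -0.0], [0.0, 0.0, -1.0]]
ft_force: [0.0, 1.0, 2.3]
grip_width: -0.001
gripper_force: 1.0
```

drive_tool:
  rows:
    - [[0,0,0.001],0,0]
    - [[0,0,0.001],0,0]
    - [[0,0,0.001],0,0]
    - [[0,0,0.001],0,0]
    - [[0,0,0.001],0,0]
    - [[0,0,0.001],0,0]
    - [[0,0,0.001],0,0]

```text
time_s: 14.38
tcp_pos: [480.2, 78.7, 120.8]
eef_rot: [[0.319, 0.948, 0.001], [0.948, -0.319, 0.0], [0.001, 0.0, -1.0]]
ft_force: [0.4, 1.3, 7.5]
grip_width: 0.001
gripper_force: 3.6
```

drive_tool:
  rows:
    - [[0,0,0.001],0,0]
    - [[0,0,0],0,0]

```text
time_s: 14.62
tcp_pos: [480.2, 78.7, 119.8]
eef_rot: [[0.319, 0.948, 0.001], [0.948, -0.319, 0.0], [0.001, 0.0, -1.0]]
ft_force: [0.1, 0.9, 7.3]
grip_width: -0.004
gripper_force: 3.4
```

drive_tool:
  rows:
    - [[0,0,0.001],0,0]
    - [[0,0,0.001],0,0]
    - [[0,0,0],0,0]

```text
time_s: 15.0
tcp_pos: [480.3, 78.8, 118.1]
eef_rot: [[0.319, 0.948, 0.001], [0.948, -0.319, 0.001], [0.001, 0.001, -1.0]]
ft_force: [-1.4, 0.9, 9.2]
grip_width: -0.005
gripper_force: 4.7
```

C has clearly stiffened (9.4 N part-way along), so it is the blocked one. I'm stopping there, then lifting off, opening and lowering the fingers round the barrel.

drive_tool:
  rows:
    - [[0,0,-0.02],0,0]
    - [[0,0,-0.025],0,0.5]
    - [[0,0,0],0,1]
    - [[0,0,0],0,1]
    - [[0,0,0],0,1]
    - [[0,0,0],0,1]
    - [[0,0,0],0,1]
    - [[0,0,0],0,1]

```text
time_s: 16.0
tcp_pos: [479.8, 78.5, 162.4]
eef_rot: [[0.319, 0.948, -0.0], [0.948, -0.319, -0.0], [-0.0, -0.0, -1.0]]
ft_force: [-0.9, 0.5, 0.8]
grip_width: 0.997
gripper_force: 0.0
```

```bash
python3 -c "
from h import *
to(479,78.5,67)
c=cap('side');W=cloud(c);v=c['pixels'][150:280,230:360]
cv2.imwrite('pics/crop2.png',cv2.resize(cv2.cvtColor(v,cv2.COLOR_RGB2BGR),None,fx=4,fy=4))
c=load('top');W=cloud(c);p=c['pixels'].astype(int);m=(p[...,0]>150)&(p[...,1]<70)&(W[...,2]>90)&(W[...,0]<450);print(W[m].mean(0))"
```

```text
[-0.2 -0.8 95.4] [479.8  78.5 162.4] [-0.91  0.51  0.75]
[ 269.81157352 -287.0261796   149.50374467]
```

View pics/crop2.png

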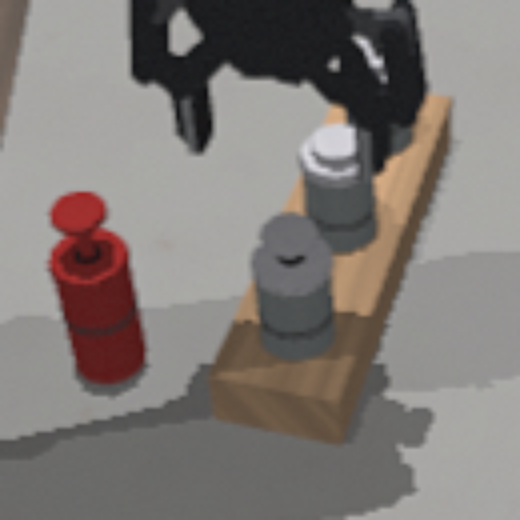

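The crop shows press C half-down at (290,240), B's disc low at (338,145), and the open fingers straddling C and clear of the red press.

drive_tool:
  rows:
    - [[0,0,0.03],0,1]
    - [[0,0,0.03],0,1]
    - [[0,0,0.022],0,1]
    - [[0,0,0.012],0,1]
    - [[0,0,0],0,1]

```text
time_s: 16.68
tcp_pos: [479.5, 78.4, 68.1]
eef_rot: [[0.319, 0.948, -0.001], [0.948, -0.319, -0.001], [-0.001, -0.001, -1.0]]
ft_force: [0.5, -0.5, 0.5]
grip_width: 1.001
gripper_force: 0.0
```

drive_tool:
  rows:
    - [[0,0,0],0,0.6]
    - [[0,0,0],0,0.5]
    - [[0,0,0],0,0.4]
    - [[0,0,0],0,0.3]
    - [[0,0,0],0,0.2]
    - [[0,0,0],0,0.2]
    - [[0,0,0],0,0.2]
  newtons: 45

```text
time_s: 17.55
tcp_pos: [480.0, 79.0, 69.4]
eef_rot: [[0.319, 0.948, 0.0], [0.948, -0.319, 0.001], [0.001, 0.0, -1.0]]
ft_force: [-3.0, 0.9, 8.5]
grip_width: 0.5
gripper_force: 44.7
```

drive_tool:
  rows:
    - [[0,0,-0.004],0,0.2]
    - [[0,0,-0.008],0,0.2]
    - [[0,0,-0.012],0,0.2]
    - [[0,0,-0.015],0,0.2]
    - [[0,0,-0.015],0,0.2]
    - [[0,0,-0.012],0,0.2]
    - [[0,0,-0.006],0,0.2]
    - [[0,0,0],0,0.2]

```text
time_s: 18.55
tcp_pos: [480.0, 78.6, 140.8]
eef_rot: [[0.319, 0.948, 0.001], [0.948, -0.319, 0.0], [0.0, 0.0, -1.0]]
ft_force: [0.7, -0.0, -4.5]
grip_width: 0.501
gripper_force: 46.2
```

```bash
python3 -c "
from h import *
c=load('top');W=cloud(c);p=c['pixels'];m=np.zeros((400,640),bool);m[170:255,370:450]=1
m&=(p.max(2)<110)&(W[...,2]<40)&(W[...,2]>-10)
k,l,st,ce=cv2.connectedComponentsWithStats(m.astype(np.uint8));i=1+st[1:,4].argmax()
print(cv2.minAreaRect(W[l==i][:,:2].astype(np.float32)),np.median(W[l==i],0))
to(502,-148,130)
c=cap('side');save(c,'side3');cv2.imwrite('pics/crop3.png',cv2.resize(cv2.cvtColor(c['pixels'][100:280,210:390],cv2.COLOR_RGB2BGR),None,fx=3,fy=3))
"
```

```text
((499.20556640625, -148.23890686035156), (165.93841552734375, 169.51368713378906), 10.450835227966309) [ 499.46622164 -151.03302747    4.65875796]
[-207.8   93.1   10.8] [480.   78.6 140.8] [ 0.74 -0.02 -4.47]
```

View pics/crop3.png

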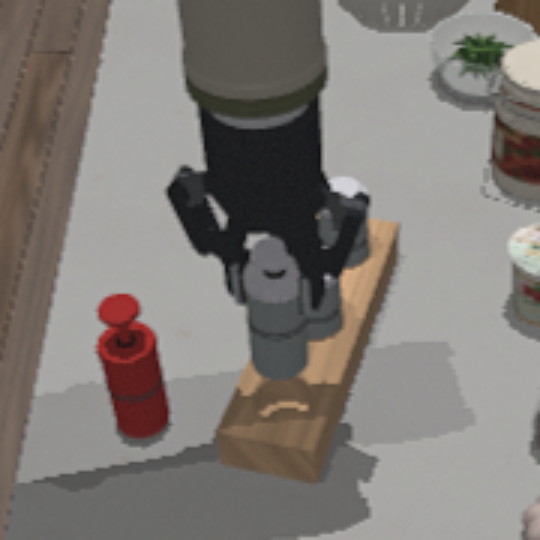

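The press hangs upright in the grip, at crop (275,310), with its foot clear of the rack. Carrying it to the tray.

drive_tool:
  rows:
    - [[-0.02,0.009,0],0,0.2]
    - [[-0.04,0.018,0],0,0.2]
    - [[-0.045,0.02,0],0,0.2]
    - [[-0.045,0.02,0],0,0.2]
    - [[-0.038,0.017,0],0,0.2]
    - [[-0.02,0.009,0],0,0.2]
    - [[0,0,0],0,0.2]
    - [[0,0,0],0,0.2]

```text
time_s: 19.6
tcp_pos: [501.4, -147.3, 139.9]
eef_rot: [[0.318, 0.948, -0.001], [0.948, -0.318, 0.0], [0.0, -0.001, -1.0]]
ft_force: [0.1, 0.4, -3.8]
grip_width: 0.497
gripper_force: 46.3
```

drive_tool:
  rows:
    - [[0,0,0.01],0,0.2]
    - [[0,0,0.015],0,0.2]
    - [[0,0,0.015],0,0.2]
    - [[0,0,0.012],0,0.2]
    - [[0,0,0.008],0,0.2]
    - [[0,0,0.005],0,0.2]
    - [[0,0,0.002],0,0.2]
    - [[0,0,0],0,0.2]

```text
time_s: 20.6
tcp_pos: [501.8, -148.4, 73.7]
eef_rot: [[0.319, 0.948, 0.0], [0.948, -0.319, -0.0], [0.0, 0.0, -1.0]]
ft_force: [0.5, -0.1, -4.0]
grip_width: 0.497
gripper_force: 46.3
```

drive_tool:
  rows:
    - [[0,0,0.002],0,0.2]
    - [[0,0,0.002],0,0.2]
    - [[0,0,0.002],0,0.2]
    - [[0,0,0.001],0,0.2]
    - [[0,0,0.001],0,0.2]
    - [[0,0,0],0,0.2]

```text
time_s: 21.35
tcp_pos: [501.6, -148.3, 65.4]
eef_rot: [[0.319, 0.948, -0.0], [0.948, -0.319, -0.0], [-0.0, -0.0, -1.0]]
ft_force: [-0.3, 0.1, -3.1]
grip_width: 0.495
gripper_force: 46.3
```

drive_tool:
  rows:
    - [[0,0,0.001],0,0.2]
    - [[0,0,0],0,0.2]

```text
time_s: 21.6
tcp_pos: [501.7, -148.3, 64.6]
eef_rot: [[0.319, 0.948, 0.0], [0.948, -0.319, -0.0], [-0.0, 0.0, -1.0]]
ft_force: [0.3, -0.4, -3.0]
grip_width: 0.497
gripper_force: 46.4
```

drive_tool:
  rows:
    - [[0,0,0.001],0,0.2]
    - [[0,0,0],0,0.2]

```text
time_s: 21.85
tcp_pos: [501.8, -148.5, 64.4]
eef_rot: [[0.319, 0.948, 0.0], [0.948, -0.319, 0.0], [0.001, 0.0, -1.0]]
ft_force: [-4.9, 0.5, 8.7]
grip_width: 0.498
gripper_force: 47.7
```

Contact with the tray floor. Easing off, releasing and withdrawing.

drive_tool:
  rows:
    - [[0,0,-0.0005],0,0.2]
    - [[0,0,0],0,0.6]
    - [[0,0,0],0,0.8]
    - [[0,0,0],0,1]
    - [[0,0,0],0,1]
    - [[0,0,0],0,1]
    - [[0,0,0],0,1]

```text
time_s: 22.72
tcp_pos: [501.6, -148.3, 64.0]
eef_rot: [[0.319, 0.948, -0.0], [0.948, -0.319, -0.0], [-0.0, -0.0, -1.0]]
ft_force: [-0.5, 0.2, -0.3]
grip_width: 1.002
gripper_force: 0.0
```

drive_tool:
  rows:
    - [[0,0,-0.01],0,1]
    - [[0,0,-0.02],0,1]
    - [[0,0,-0.03],0,1]
    - [[0,0,-0.04],0,1]
    - [[0,0,-0.04],0,1]
    - [[0,0,-0.01],0,1]
    - [[0,0,0],0,1]
    - [[0,0,0],0,1]

```text
time_s: 23.72
tcp_pos: [500.9, -148.0, 212.8]
eef_rot: [[0.319, 0.948, -0.002], [0.948, -0.319, 0.0], [-0.0, -0.002, -1.0]]
ft_force: [0.1, 0.7, -1.0]
grip_width: 0.996
gripper_force: 0.0
```

```bash
python3 -c "
from h import *
c=cap('side');save(c,'side4');W=cloud(c)
cv2.imwrite('pics/crop4.png',cv2.resize(cv2.cvtColor(c['pixels'][130:400,200:460],cv2.COLOR_RGB2BGR),None,fx=2.2,fy=2.2))
for q in((536.6,248.4),(507.8,163.4),(501.5,-148.4)):
    m=(np.hypot(W[...,0]-q[0],W[...,1]-q[1])<18)&(W[...,2]>70)&(W[...,2]<140);print(np.percentile(W[m][:,2],[50,80,95]))
"
```

```text
Traceback (most recent call last):
IndexError: index -1 is out of bounds for axis 0 with size 0
```

View pics/crop4.png

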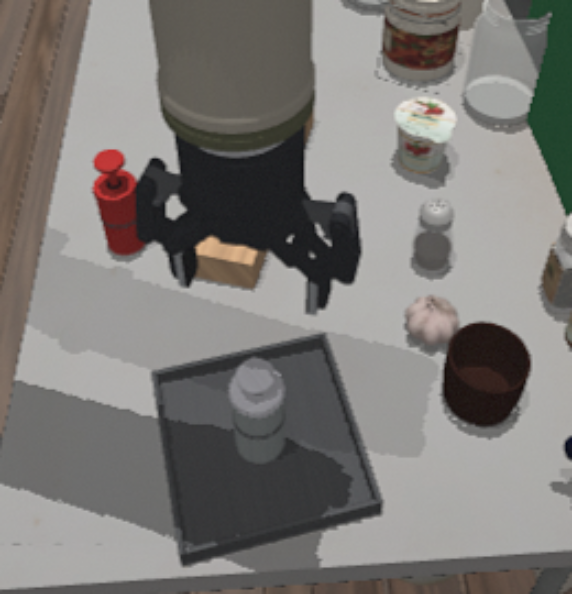

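The press stands upright in the tray at crop (258,410); the bystanders are undisturbed. I'll check the disc heights before handing in.

```bash
python3 -c "
from h import *
for n in('top','side'):
  W=cloud(cap(n))
  for q in((536.6,248.4),(507.8,163.4),(501.5,-148.4)):
    m=(np.hypot(W[...,0]-q[0],W[...,1]-q[1])<18)&(W[...,2]>70)&(W[...,2]<140);print(n,m.sum(),np.percentile(W[m][:,2],[50,80,95]) if m.any() else '')
"
```

```text
top 123 [107.2544422  109.23302932 111.97645046]
top 124 [107.58378067 109.91401351 111.19611065]
top 135 [113.1135862  115.31681119 118.22103457]
side 0 
side 0 
side 370 [113.12995848 114.79738391 115.6468991 ]
```

```bash
python3 -c "
from h import *
print(arm.hand_in())"
```

```text
the job is handed in; nothing more can be done
None
```

The job is handed in: the blocked press (C, at the tray end of the rack) stands upright in the washing-up tray with its plunger left part-way down, and A and B are sound and still in the rack with their plungers home.

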